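# Nest three rinsing sieves on the sprung hook

### The arm

A 6-joint arm with a two-finger parallel gripper is mounted at the origin on the work surface. World frame = base frame: x ahead of the robot, y to its left, z up, the work surface at z = 0. Lengths are in mm, angles in rad, forces in N, time in s.
With the tool pointing down it reaches from about 250 to 850 mm from the base axis. Payload 12.5 kg.
Tool frame: the origin (TCP) lies between the finger pads; the fingertips stand 19 mm ahead of it and the grasp point (between the pads) is the TCP; y points along the fingers, x is the direction in which the jaws open and shut, and the axes are right-handed (so a half turn about y gives the same grasp; the last joint's range is limited). The gripper opens to 93 mm and grips with 3 to 60 N. Pads are 15 mm wide; open, the fingers measure 128 mm over their backs; the gripper's body (75 mm by 188 mm) begins 65 mm behind the grasp point.
Start: joints at [-1.434, 0.351, 1.652, -0, 1.139, -0.085], TCP at [121.013, -536.507, 237.633] pointing down, gripper open.
Joint ranges: [-2.75, 2.75], [-0.79, 2.1], [0.01, 2.65], [-1.57, 4.71], [0.07, 3.14], [-2.87, 2.87]. Speed limits (rad/s): [2.22, 2.22, 2.79, 3.14, 3.14, 3.14].

### API

Orientations are given as a 3x3 rotation matrix whose columns are the frame's x, y, z axes.
In Python, from rig import manip, optics gives the robot as it stands.
- The arm moves only by the shell command python3 -m handwheel 'ROWS' [FORCE]. ROWS is JSON, a list of rows, each a list of 7 numbers: the turn, a rotation vector about the tool's x, y, z normalised to -1 to 1, where 1 is pi rad, then the shift along the tool's x, y, z normalised to -1 to 1, where 1 is 200 mm, then the opening, from -1 (shut) to 1 (fully open). In form: [[wx, wy, wz, dx, dy, dz, claw], ...]. A call has 1 to 20 rows; each row is the pose to reach, as a shift and turn from the pose commanded when the call began, along the tool's axes at that moment, turning the shorter way round; what a row does not reach only later rows make up. A row lasts 1/8 s, in which the tool goes at most 62.5 mm and 10.7 degrees, less where a joint would pass 70% of its speed; a pose out of reach is approached as far as the arm can. A call with a number of a shift or a turn outside -1 to 1 is refused whole. A call with a gripper value outside its range is refused whole. The fingers move at their own pace and stop on an object; FORCE is the grip in N (left out, the last holds). Time passes only in rows, so rows that repeat a pose let the fingers close. It gives the time, the measured TCP pose, the force and the opening at its end, in the units of the state.
- manip.read_state(): the state, without advancing time (a new reading comes with each control period).
- optics.snapshot(name): name is "scene" or "top"; returns a dict with "pixels" (384x512x3 uint8, red, green, blue), "vertical_fov" (degrees; the focal length in pixels is half the picture's height over the tangent of half this angle, whatever the lens; pixels are square), "cx", "cy" (the principal point, pixels), "dist" ([k1, k2, p1, p2, k3] as OpenCV has them; the pictures are not rectified), "R" (3x3) and "t" (3): a world point X has camera coordinates R X + t. Camera axes: x right, y down, z forward; pixel columns grow to the right and rows downward; lengths in mm; the calibration is good to about 2 mm. A picture is of the moment at which its call begins. There is no depth.
- manip.close_job(): hands the job in, once; it reports no verdict.
The state is a dict: "time": time; "joints": joint angles; "joint_velocities": joint speeds; "tau": joint torques, N m; "eef_pos": TCP position; "orientation": TCP orientation; "wrist_force": force on the tool from outside, world axes, zero at the start; "moment": the same for the moment, N m; "opening": finger opening in mm.
Only numpy, scipy, OpenCV 4.12 (cv2) and the standard library are available. Lean on these libraries where they do the work, as an engineer would, in place of code of your own. Each camera call takes 0.05 s, during which the arm holds its last target. There are 200 camera calls.

### The job

Hang the three print-rinsing sieves by the eyes of their handles on the bar of the hook stand, largest first, then the medium, then the small one, each nested in the mouth of the one before and left hanging. Push each in turn back along the bar until the sprung stop behind is felt to give, pressing it home for a moment with about 7 N, but gently, never beyond 12 N, before you fetch the next. Push on the sieves, not on the stop, and leave the other things on the bench where they are.

Things in the scene. Friction and masses are not known exactly. Their poses are not given: they have to be found in the camera images.
- large_pan (a point): large rinsing sieve, centre of its pan (50 mm up): square aluminium pan 100 x 100 mm (y, z), 34 mm deep (x: from 14 mm to -x, the open mouth, to 20 mm to +x, the mesh back, of this point), walls 2.5 mm, about 220 g. It stands on one edge, handle straight up (z).
- large_eye (a point): centre of the eye in the large sieve's handle, 72 mm above the pan's centre, same axes. Eye block 20 (x) x 24 (y) x 30 mm (z) round this point, with a passage 15 mm wide, 22 mm high right through along x. Above it a grip tab, 8 mm thick (x), 24 mm wide (y), ends 42 mm above this point; block and tab are flush at the sides: pinch both across y from above.
- medium_pan (a point): medium rinsing sieve, centre of its pan (42 mm up): square aluminium pan 84 x 84 mm (y, z), 34 mm deep (x: from 14 mm to -x, the open mouth, to 20 mm to +x, the mesh back, of this point), walls 2.5 mm, about 170 g. It stands on one edge, handle straight up (z).
- medium_eye (a point): centre of the eye in the medium sieve's handle, 72 mm above the pan's centre, same axes. Eye block 20 (x) x 24 (y) x 30 mm (z) round this point, with a passage 15 mm wide, 22 mm high right through along x. Above it a grip tab, 8 mm thick (x), 24 mm wide (y), ends 42 mm above this point; block and tab are flush at the sides: pinch both across y from above.
- small_pan (a point): small rinsing sieve, centre of its pan (34 mm up): square aluminium pan 68 x 68 mm (y, z), 34 mm deep (x: from 14 mm to -x, the open mouth, to 20 mm to +x, the mesh back, of this point), walls 2.5 mm, about 130 g. It stands on one edge, handle straight up (z).
- small_eye (a point): centre of the eye in the small sieve's handle, 72 mm above the pan's centre, same axes. Eye block 20 (x) x 24 (y) x 30 mm (z) round this point, with a passage 15 mm wide, 22 mm high right through along x. Above it a grip tab, 8 mm thick (x), 24 mm wide (y), ends 42 mm above this point; block and tab are flush at the sides: pinch both across y from above.
- bar_line (a point): point on the centre line of the hook stand's level round steel bar (10 mm diameter), 160 mm above the bench. x runs along the bar from tip to post; the bar is straight from x = -70 mm to the post (near face at +85 mm, top 168 mm above the bench). A hung eye rests with the top of its passage on the bar: its centre is then 6 mm below this line.
- bar_tip (a point): centre of the round open end of the bar, which bends up from x = -70 mm to here (x = -86 mm, 6 mm above the line; steel ends 5 mm further). An eye whose centre is about 3 mm above the level of bar_line passes over it straight along x. Lower it on the straight part before nesting; carried 1 to 4 mm above its hanging height it does not drag on the bar.
- stop: square plate fixed to the post round the bar, 83 mm to +x of bar_line. In front of it on the bar is a clamped collar with a sprung rubber buffer disc (20 mm diameter), unmeasured: its front face is anywhere from x = +14 to +46 mm of bar_line: feel or see it. It gives 1 mm per 2 N, 9 mm at most; this plate stays put. Each hung sieve drags on the bar with 1 to 3 N.
- hook: the hook stand, fixed to the bench; origin on the bench, 160 mm under bar_line, same axes. Base plate 12 mm thick, x = +5 to +145 mm, y = -65 to +65 mm. Hung in order, eye blocks touch face to face (20 mm between centres), each pan 14 mm inside the mouth of the one before, 5.5 mm to spare all round; a larger pan does not go into a smaller one.
- spool: part-used filament spool lying flat, 100 mm across, 40 mm high; a bystander, to be left where it is
- jar: small jar, 48 mm across, 60 mm high; a bystander, to be left where it is
- glue: glue stick standing, 30 mm across, 95 mm high; a bystander, to be left where it is
- bracket: white printed bracket, 50 x 40 x 40 mm; a bystander, to be left where it is
- driver: screwdriver lying; a bystander, to be left where it is
- caliper: caliper lying, 160 mm long; a bystander, to be left where it is
- spatula: print-bed spatula lying; a bystander, to be left where it is
There are look-alikes about, which are no part of the job. What is shaped like the part that bears small_pan but blue or pink is not meant.

How it is judged (in metres and radians):
On the way, in this order (a step that is already met when the one before it is completed fails the run):
1. the large sieve hangs on the bar and is pressed against the sprung stop with more than 3.5 N (x of large_eye in the frame of bar_line between -0.085 and 0.05 m and y of large_eye in the frame of bar_line between -0.006 and 0.006 m and z of large_eye in the frame of bar_line between -0.01 and 0.007 m and angle between large_eye's own z axis and vertical below 0.2 rad and contact force between large and stop above 3.5 N), for 0.15 s.
2. the medium sieve is on the bar, nested in the large one, and is pressed home against it with more than 3.5 N, the large one touching the stop (x of large_eye in the frame of bar_line between -0.085 and 0.05 m and y of large_eye in the frame of bar_line between -0.006 and 0.006 m and z of large_eye in the frame of bar_line between -0.01 and 0.007 m and angle between each of large_eye, medium_eye's own z axis and vertical below 0.2 rad and x of medium_eye in the frame of bar_line between -0.085 and 0.05 m and y of medium_eye in the frame of bar_line between -0.006 and 0.006 m and z of medium_eye in the frame of bar_line between -0.01 and 0.007 m and x of medium_eye in the frame of large_eye between -0.0235 and -0.017 m and contact force between large and stop above 1 N and contact force between medium and large above 3.5 N), for 0.15 s.
3. the small sieve is on the bar, nested in the medium one, and is pressed home against it with more than 3.5 N, the large one touching the stop (x of large_eye in the frame of bar_line between -0.085 and 0.05 m and y of large_eye in the frame of bar_line between -0.006 and 0.006 m and z of large_eye in the frame of bar_line between -0.01 and 0.007 m and angle between each of large_eye, medium_eye, small_eye's own z axis and vertical below 0.2 rad and x of medium_eye in the frame of bar_line between -0.085 and 0.05 m and y of medium_eye in the frame of bar_line between -0.006 and 0.006 m and z of medium_eye in the frame of bar_line between -0.01 and 0.007 m and x of small_eye in the frame of bar_line between -0.085 and 0.05 m and y of small_eye in the frame of bar_line between -0.006 and 0.006 m and z of small_eye in the frame of bar_line between -0.01 and 0.007 m and x of medium_eye in the frame of large_eye between -0.0235 and -0.017 m and x of small_eye in the frame of medium_eye between -0.0235 and -0.017 m and contact force between large and stop above 1 N and contact force between small and medium above 3.5 N), for 0.15 s.
At the end, for the whole second after the job is handed in: All three sieves hang at rest on the bar by their eyes, upright within 0.2 rad, within 6 mm sideways; large at the back touching the stop's buffer (eye at most 8 mm to -x of bar_line), medium and small each nested in the last, eye centres 17 to 23.5 mm apart along x (contact force between large and stop above 0.05 N and x of large_eye in the frame of bar_line between -0.008 and 0.05 m and x of each of large_eye, medium_eye, small_eye in the frame of bar_line above -0.085 m and y of large_eye in the frame of bar_line between -0.006 and 0.006 m and z of large_eye in the frame of bar_line between -0.01 and 0.007 m and angle between each of large_eye, medium_eye, small_eye's own z axis and vertical below 0.2 rad and height (world z) of each of large_eye, medium_eye, small_eye below 0.158 m and linear speed of each of large, medium, small below 0.03 m/s and x of each of medium_eye, small_eye in the frame of bar_line below 0.05 m and y of medium_eye in the frame of bar_line between -0.006 and 0.006 m and z of medium_eye in the frame of bar_line between -0.01 and 0.007 m and y of small_eye in the frame of bar_line between -0.006 and 0.006 m and z of small_eye in the frame of bar_line between -0.01 and 0.007 m and x of medium_eye in the frame of large_eye between -0.0235 and -0.017 m and x of small_eye in the frame of medium_eye between -0.0235 and -0.017 m).
It fails at once if the sprung stop is pressed with more than 14 N (contact force between any of large, medium, small and stop above 14 N).
It fails at once if the robot touches the stop, collar or buffer itself (contact force between any of the arm, the fingers and stop above 1 N).
It fails at once if a bystander is moved by more than 30 mm (distance of any of spool, jar, glue, bracket, driver, caliper, spatula from where it was at the start of the episode above 0.03 m).
It also fails if it takes over 72 s, if anything falls off the work surface, if the arm or the gripper's body presses on something with over 40 N, if the wrist force passes 120 N, or if a joint passes its speed limit or range.

## Working session

There is one attempt and no reset: what is moved stays moved. The work goes in short steps, Python scripts to look and compute and a shell command to move; the robot and the scene stay as the last step left them, time stands still between calls to the robot, and variables do not carry over. Pictures are saved under pics/ and viewed, on a budget of 10 in all, crops included, one or two more only if the job needs it, and the job is handed in when it is done.

```bash
mkdir -p pics; ls
cat > h.py <<'E'
import numpy as np, cv2
from rig import manip, optics
def snap(n): return optics.snapshot(n)
def K(s):
    h=s["pixels"].shape[0]; f=h/2/np.tan(np.radians(s["vertical_fov"])/2)
    return np.array([[f,0,s["cx"]],[0,f,s["cy"]],[0,0,1.]])
def ray(s,uv):
    n=cv2.undistortPoints(np.array([[uv]],float),K(s),np.array(s["dist"],float))[0,0]
    R=np.array(s["R"]);t=np.array(s["t"])
    return -R.T@t, R.T@np.array([n[0],n[1],1])
def onz(s,uv,z):
    o,d=ray(s,uv); return o+d*(z-o[2])/d[2]
def proj(s,X):
    return cv2.projectPoints(np.array(X,float).reshape(-1,3),cv2.Rodrigues(np.array(s["R"],float))[0],np.array(s["t"],float),K(s),np.array(s["dist"],float))[0].reshape(-1,2)
def save(n,im,scale=1):
    cv2.imwrite("pics/"+n,cv2.resize(im[...,::-1],None,fx=scale,fy=scale,interpolation=cv2.INTER_CUBIC))
E
python3 - <<'E'
from h import *
for n in ["scene","top"]:
    s=snap(n); save(n+"0.png",s["pixels"],1.5); np.save(n,s,allow_pickle=True)
    print(n,s["vertical_fov"],s["dist"],-np.array(s["R"]).T@s["t"],np.array(s["R"]).round(2).tolist())
s=manip.read_state();print(s)
E
```

```text
pics
scene 42.894930404182674 [-0.06114391  0.          0.          0.          0.        ] [1412.21598352  474.85604834 1091.67476982] [[-0.53, 0.85, 0.01], [0.58, 0.37, -0.73], [-0.62, -0.38, -0.69]]
top 52.568921499407054 [-0.05192613  0.          0.          0.          0.        ] [ 378.06975339  -87.86253736 1266.37908041] [[-0.0, -1.0, -0.0], [-0.99, 0.0, -0.13], [0.13, 0.0, -0.99]]
{'time': 0.1, 'joints': array([-1.43358162e+00,  3.51177290e-01,  1.65234826e+00,  1.21190269e-05,
        1.13909304e+00, -8.45805836e-02]), 'joint_velocities': array([-0.00084317, -0.00166785, -0.00313239,  0.00144135,  0.00029161,
        0.00099998]), 'tau': array([ 1.16980700e-03, -4.98029172e+01, -2.85703862e+01,  7.00130453e-02,
        2.38502480e-02, -4.83058773e-05]), 'eef_pos': array([ 120.98889806, -536.23648529,  237.16252485]), 'orientation': array([[ 2.19976268e-01, -1.29428341e-04,  9.75505215e-01],
       [-9.75504689e-01,  1.01779770e-03,  2.19976284e-01],
       [-1.02133813e-03, -9.99999474e-01,  9.76333850e-05]]), 'wrist_force': array([-0.66409137,  0.85305053, -0.58412753]), 'moment': array([-0.03833512, -0.00498661, -0.03797659]), 'opening': 92.90713024630344}
```

View pics/scene0.png

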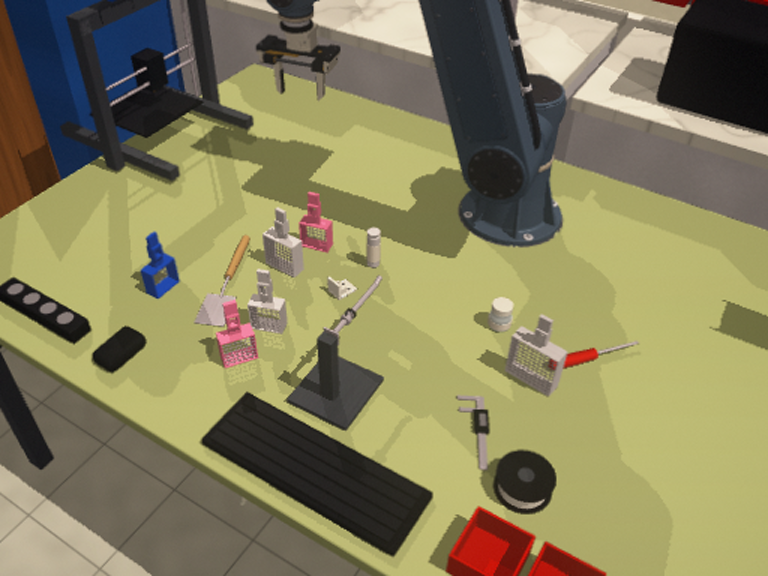

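View pics/top0.png

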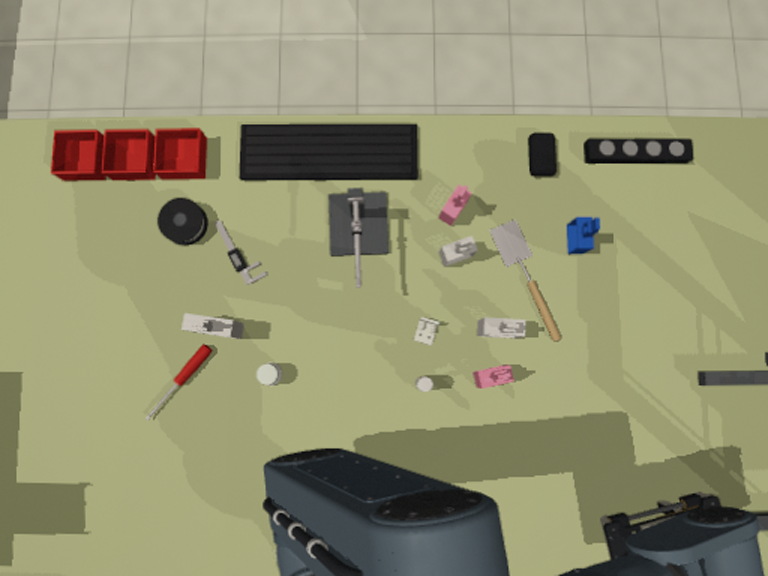

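The scene shows aluminium sieves at (537,355), (283,245) and (266,305) in the 1.5x picture. The look-alikes are pink at (316,225) and (236,335), and blue at (158,270). The hook stand is at about (335,370). Next is one close montage to check the choice and read the features.

Run:
```python
from h import *
S=np.load("scene.npy",allow_pickle=True).item();T=np.load("top.npy",allow_pickle=True).item()
def crop(s,c,w,h,k):
    x,y=int(c[0]-w/2),int(c[1]-h/2); im=np.ascontiguousarray(cv2.resize(s["pixels"][y:y+h,x:x+w],(w*k,h*k),interpolation=cv2.INTER_CUBIC))
    for i in range(0,w,10): cv2.line(im,(i*k,0),(i*k,4),(255,0,0),1); 
    for i in range(0,h,10): cv2.line(im,(0,i*k),(4,i*k),(255,0,0),1)
    cv2.putText(im,f"{x},{y}",(6,14),0,.4,(255,0,0),1); return im
r1=[crop(S,(357,236),50,60,5),crop(S,(188,161),50,60,5),crop(S,(178,201),50,60,5)]
r2=[crop(T,(140,217),50,40,5),crop(T,(335,218),50,40,5),crop(T,(306,167),50,40,5)]
m=np.vstack([np.hstack(r1),np.hstack(r2)]); print(m.shape); save("m1.png",m)
save("m2.png",np.hstack([crop(S,(228,236),66,116,5),crop(T,(240,160),70,116,5)]))
```

```text
(500, 750, 3)
```

View pics/m1.png

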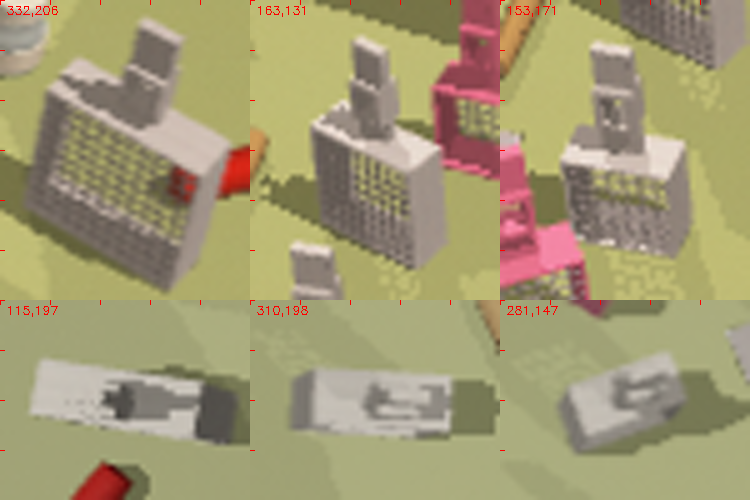

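View pics/m2.png

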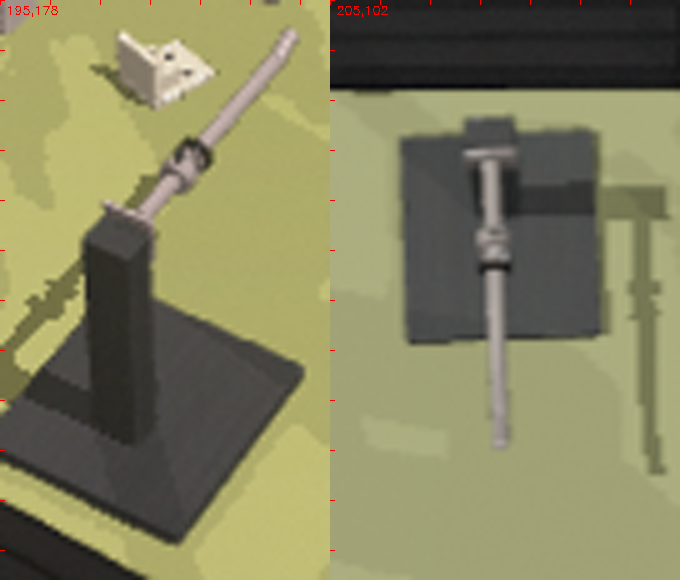

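The crops show three aluminium sieves with the mesh backs towards the scene camera, which is +x. Pan sizes rank them large at (357,236), medium at (188,161) and small at (178,201) in scene pixels. The bar tip is near (239,190) in top pixels, and the dark buffer disc is near (237,155).

```bash
cat > m.py <<'E'
from h import *
S=np.load("scene.npy",allow_pickle=True).item();T=np.load("top.npy",allow_pickle=True).item()
def tri(us,ut):
    o1,d1=ray(S,us);o2,d2=ray(T,ut)
    A=np.stack([d1,-d2],1);k=np.linalg.lstsq(A,o2-o1,rcond=None)[0]
    a,b=o1+d1*k[0],o2+d2*k[1]; return (a+b)/2,np.linalg.norm(a-b)
# bar centre columns in top image
g=T["pixels"].astype(float); hsv=cv2.cvtColor(T["pixels"],cv2.COLOR_RGB2HSV)
P=[]
for r in range(158,192,3):
    c=np.arange(228,248); w=np.clip(60-hsv[r,228:248,1].astype(float),0,None)
    if r<170: w=np.clip(g[r,228:248].min(1)-110,0,None)
    if w.sum()>0:
        u=(w*c).sum()/w.sum(); p=onz(T,(u,r),160); P.append(p[:2]); print(r,round(u,2),p.round(1))
P=np.array(P); k=np.polyfit(P[:,0],P[:,1],1); print("bar y = %.4f x + %.2f"%tuple(k), "yaw",np.arctan(k[0]))
print("tip end z166",onz(T,(239,190.8),166),"plate front z160",onz(T,(237,133),160),"buffer front z160",onz(T,(237.4,155.8),160))
print("tri tip",tri((195+291/5,178+33/5),(239,190.2)))
# sieve tops: pan top face corners in Top at pan height, tab top
def m(o,p): return (o[0]+p[0]/5,o[1]+p[1]/5)
for n,o,C,tab,h in [("L",(115,197),[(37,59),(205,77),(195,139),(30,113)],None,100),("M",(310,198),[(66,68),(201,76),(201,137),(63,132)],None,84),("S",(281,147),[(60,101),(174,53),(187,80),(82,138)],None,68)]:
    Q=np.array([onz(T,m(o,p),h)[:2] for p in C]); d=np.roll(Q,-1,0)-Q
    print(n,Q.round(0).tolist(),"sides",np.linalg.norm(d,axis=1).round(0),"c",Q.mean(0).round(1),"yaw",[round(float(np.arctan2(*v)),3) for v in (d[0]*[-1,1]*-1,d[2]*[-1,1])])
# triangulated tab-top centres
for n,us,ut in [("L",(332+160/5,206+31/5),(115+117/5,197+103/5)),("M",(163+(370-250)/5,131+50/5),(310+(440-250)/5,198+100/5)),("S",(153+(612-500)/5,171+52/5),(281+(660-500)/5,147+80/5))]:
    print(n,tri(us,ut))
E
python3 m.py
```

```text
158 237.25 [627.9 -48.2 160. ]
161 237.38 [619.  -48.5 160. ]
164 237.27 [610.1 -48.2 160. ]
167 237.64 [601.3 -49.3 160. ]
170 237.63 [592.4 -49.3 160. ]
173 238.11 [583.6 -50.7 160. ]
176 238.14 [574.8 -50.8 160. ]
179 238.23 [566. -51. 160.]
182 238.37 [557.2 -51.4 160. ]
185 238.41 [548.5 -51.6 160. ]
188 238.57 [539.8 -52.  160. ]
191 238.57 [531.1 -52.  160. ]
bar y = 0.0448 x + -76.22 yaw 0.04480154405736116
tip end z166 [530.79485248 -53.43967602 166.        ] plate front z160 [702.95526561 -47.34827066 160.        ] buffer front z160 [634.47082983 -48.58597349 160.        ]
tri tip (array([532.29070898, -52.68355419, 164.82230794]), np.float64(1.6457221529108124))
L [[486.0, 302.0], [475.0, 199.0], [438.0, 204.0], [454.0, 305.0]] sides [103.  38. 102.  33.] c [463.3 252.6] yaw [-0.109, -0.156]
M [[477.0, -308.0], [472.0, -391.0], [434.0, -389.0], [438.0, -305.0]] sides [83. 37. 84. 39.] c [ 455.2 -348.3] yaw [-0.065, -0.042]
S [[618.0, -220.0], [649.0, -293.0], [632.0, -300.0], [595.0, -233.0]] sides [79. 19. 76. 27.] c [ 623.5 -261.5] yaw [0.399, 0.503]
L (array([453.0042245 , 245.5307231 , 148.72273316]), np.float64(15.999248555084987))
M (array([ 449.25498798, -362.08009365,  141.19294067]), np.float64(15.613992104084515))
S (array([ 616.37562633, -270.38731417,  135.07441612]), np.float64(4.28978433983682))
```

```bash
cat > m3.py <<'E'
from m import *
print("----")
for n,o,C,h in [("L",(332,206),[(75,61),(233,138),(207,174),(45,88)],100),("M",(163,131),[(97,103),(193,149),(160,181),(61,123)],84),("S",(153,171),[(72,138),(185,140),(178,168),(63,160)],68)]:
    Q=np.array([onz(S,m(o,p),h)[:2] for p in C]); d=np.roll(Q,-1,0)-Q
    print(n,Q.round(0).tolist(),"sides",np.linalg.norm(d,axis=1).round(0),"c",Q.mean(0).round(1))
# top-view masks: bottom-to-top silhouettes of the grey sieves -> minAreaRect
hsv=cv2.cvtColor(T["pixels"],cv2.COLOR_RGB2HSV)
for n,(x,y),h in [("L",(115,197),100),("M",(310,198),84),("S",(281,147),68)]:
    c=hsv[y:y+40,x:x+50]; mk=((c[...,1]<32)&(c[...,2]>135)).astype(np.uint8)
    mk=cv2.morphologyEx(mk,cv2.MORPH_CLOSE,np.ones((5,5)))
    k,l,st,_=cv2.connectedComponentsWithStats(mk); i=1+np.argmax(st[1:,4])
    r=cv2.minAreaRect(np.argwhere(l==i)[:,::-1].astype(np.float32))
    Q=np.array([onz(T,(p[0]+x,p[1]+y),h)[:2] for p in cv2.boxPoints(r)])
    d=np.roll(Q,-1,0)-Q; print(n,"rect",Q.round(0).tolist(),np.linalg.norm(d,axis=1).round(0),"c",Q.mean(0).round(1),"px",(np.array(r[0])+[x,y]).round(1))
print(proj(T,[[463,252,100],[463,252,164],[455,-348,156],[622,-262,148]]),proj(S,[[463,252,164],[455,-348,156],[622,-262,148]]))
E
python3 m3.py | sed '1,/----/d'
```

```text
L [[447.0, 209.0], [454.0, 307.0], [486.0, 305.0], [475.0, 203.0]] sides [ 98.  33. 102.  29.] c [465.5 255.9]
M [[444.0, -381.0], [448.0, -299.0], [486.0, -298.0], [473.0, -388.0]] sides [82. 37. 91. 30.] c [ 462.8 -341.5]
S [[635.0, -292.0], [599.0, -233.0], [620.0, -222.0], [652.0, -284.0]] sides [69. 24. 70. 19.] c [ 626.6 -257.9]
L rect [[454.0, 306.0], [489.0, 302.0], [473.0, 202.0], [439.0, 207.0]] [ 35. 100.  35. 100.] c [463.7 254.2] px [137.8 216.3]
M rect [[476.0, -304.0], [475.0, -387.0], [439.0, -386.0], [439.0, -303.0]] [83. 37. 83. 37.] c [ 457.2 -345.1] px [335.5 218. ]
S rect [[630.0, -223.0], [651.0, -287.0], [612.0, -298.0], [591.0, -235.0]] [67. 40. 67. 40.] c [ 621.1 -260.8] px [306.  166.3]
[[138.4983653  216.498745  ]
 [132.07760819 214.88277494]
 [341.92534199 217.04806544]
 [310.16596584 160.60776158]] [[362.76591877 211.57937615]
 [186.6627457  139.08223145]
 [175.32745231 180.05292042]]
```

```bash
python3 -m handwheel '[[0,0.0707,0,-0.76,0,0.94,1],[0,0.0707,0,-0.76,0,0.94,1],[0,0.0707,0,-0.76,0,0.94,1],[0,0.0707,0,-0.76,0,0.94,1],[0,0.0707,0,-0.76,0,0.94,1]]' 20
```

```text
time: 0.72
eef_pos: [272.4, -344.6, 237.6]
orientation: [[0.004, -0.0, 1.0], [-1.0, 0.001, 0.004], [-0.001, -1.0, -0.0]]
wrist_force: [-1.0, -0.0, 0.5]
opening: 93.0
```

```bash
python3 -m handwheel '[[0,0,0,-0.975,0,0.95,1],[0,0,0,-0.975,0,0.95,1],[0,0,0,-0.975,0,0.95,1],[0,0,0,-0.975,0,0.95,1],[0,0,0,-0.975,0,0.95,1]]'
```

```text
time: 1.35
eef_pos: [462.6, -150.6, 237.4]
orientation: [[0.002, -0.0, 1.0], [-1.0, 0.0, 0.002], [-0.0, -1.0, -0.0]]
wrist_force: [-1.3, -1.0, 0.4]
opening: 93.1
```

```bash
python3 -m handwheel '[[0,0,0,-1,0,0,1],[0,0,0,-1,0,0,1],[0,0,0,-1,0,0,1],[0,0,0,-1,0,0,1]]'
```

```text
time: 1.85
eef_pos: [461.1, 49.9, 237.5]
orientation: [[0.003, -0.0, 1.0], [-1.0, 0.0, 0.003], [-0.0, -1.0, -0.0]]
wrist_force: [-0.4, 0.7, -0.4]
opening: 92.8
```

```bash
python3 -m handwheel '[[0,0.038,0,-1,0,0,1],[0,0.038,0,-1,0,0,1],[0,0.038,0,-1,0,0,1],[0,0.038,0,-1,0.15,0,1],[0,0.038,0,-1,0.15,0,1]]'
python3 - <<'E'
from h import *
o=[]
for n,(x,y),(w,h) in [("scene",(320,180),(80,90)),("top",(105,180),(80,90))]:
    s=snap(n); o.append(cv2.resize(s["pixels"][y:y+h,x:x+w],None,fx=5,fy=5,interpolation=cv2.INTER_CUBIC))
save("a1.png",np.hstack(o))
E
```

```text
time: 2.48
eef_pos: [460.8, 247.2, 205.8]
orientation: [[-0.119, -0.004, 0.993], [-0.993, -0.002, -0.119], [0.002, -1.0, -0.003]]
wrist_force: [1.1, -0.4, 0.2]
opening: 93.0
```

View pics/a1.png

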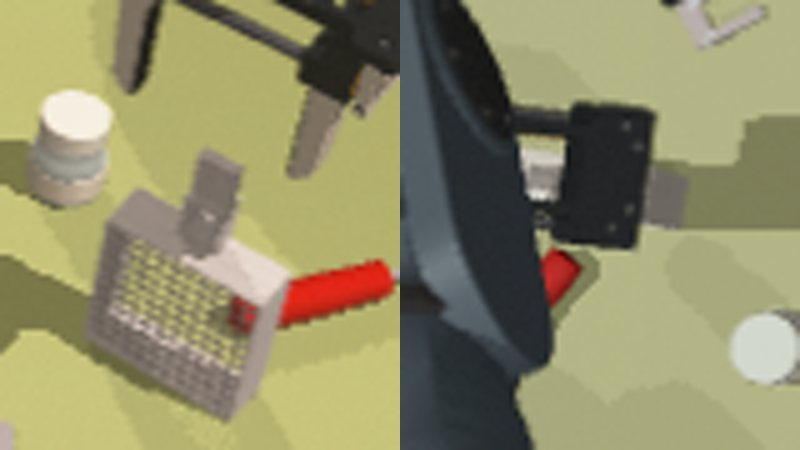

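```bash
python3 -m handwheel '[[0,0.0,0,-0.04,0,-0.01,1],[0,0,0,-0.04,0.2,-0.01,1],[0,0,0,-0.04,0.36,-0.01,1],[0,0,0,-0.04,0.36,-0.01,1],[0,0,0,-0.04,0.36,-0.01,-0.2],[0,0,0,-0.04,0.36,-0.01,-1],[0,0,0,-0.04,0.36,-0.01,-1],[0,0,0,-0.04,0.36,-0.01,-1],[0,0,0,-0.04,0.36,-0.01,-1]]' 30
python3 - <<'E'
from h import *
s=snap("scene"); x,y,w,h=310,160,90,110
save("a2.png",s["pixels"][y:y+h,x:x+w],5)
s=manip.read_state(); print(s["eef_pos"],s["wrist_force"],s["opening"])
E
```

```text
time: 3.7
eef_pos: [460.2, 256.3, 135.8]
orientation: [[-0.119, 0.0, 0.993], [-0.993, 0.0, -0.119], [-0.0, -1.0, 0.0]]
wrist_force: [1.3, 0.1, -0.0]
opening: 47.4
[460.13375846 256.25671447 135.68505086] [-0.38266345 -0.355455   -0.22550378] 43.6386145506392
```

View pics/a2.png

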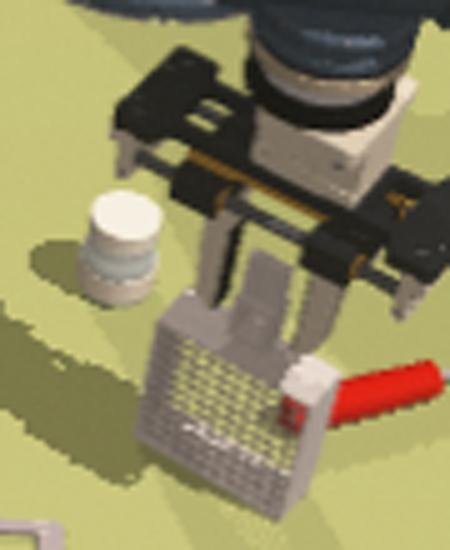

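The fingers straddle the large sieve's handle, with tips near (215,300) and (305,350) and the block between them, and they are still closing.

```bash
python3 -m handwheel '[[0,0,0,0,0,0,-1],[0,0,0,0,0,0,-1],[0,0,0,0,0,0,-1],[0,0,0,0,0,0,-1]]' 30; python3 -c "
from h import *
s=manip.read_state();print(s['eef_pos'],s['wrist_force'],s['opening'])"
```

```text
time: 4.25
eef_pos: [460.0, 256.2, 135.4]
orientation: [[-0.119, -0.0, 0.993], [-0.993, -0.0, -0.119], [0.0, -1.0, -0.0]]
wrist_force: [0.5, -0.0, -1.8]
opening: 24.1
[459.98816099 256.19642339 135.44704574] [ 0.52171528 -0.01021711 -1.75631484] 24.107522393097945
```

```bash
python3 -m handwheel '[[0,0,0,0,-0.12,0,-1],[0,0,0,0,-0.25,0,-1],[0,0,0,0.1,-0.34,0.02,-1],[0,-0.02,0,0.3,-0.34,0.05,-1],[0,-0.04,0,0.5,-0.34,0.09,-1],[0,-0.05,0,0.7,-0.34,0.12,-1],[0,-0.05,0,0.85,-0.34,0.15,-1],[0,-0.05,0,0.9375,-0.34,0.163,-1],[0,-0.05,0,0.9375,-0.34,0.163,-1]]' 30; python3 -c "
from h import *
s=manip.read_state();print(s['eef_pos'],s['orientation'].round(4).tolist(),s['wrist_force'],s['opening'])"
```

```text
time: 5.38
eef_pos: [470.0, 65.3, 203.6]
orientation: [[0.036, -0.0, 0.999], [-0.999, 0.0, 0.036], [-0.0, -1.0, -0.0]]
wrist_force: [-0.5, 1.1, -2.3]
opening: 23.9
[469.97472211  65.27573263 203.59765381] [[0.0356, -0.0003, 0.9994], [-0.9994, 0.0, 0.0356], [-0.0, -1.0, -0.0003]] [-0.54684759  1.10684777 -2.26570007] 23.892229074513125
```

```bash
python3 -m handwheel '[[0,0,0,0.15,0,0.02,-1],[0,0,0,0.35,0,0.04,-1],[0,0,0,0.5,0,0.06,-1],[0,0,0,0.6,0.07,0.078,-1],[0,0,0,0.6,0.136,0.078,-1],[0,0,0,0.6,0.136,0.078,-1]]' 30
python3 - <<'E'
from h import *
s=manip.read_state();print(s['eef_pos'],s['wrist_force'])
a=snap("scene");b=snap("top")
f=lambda s,x,y,w,h:cv2.resize(s["pixels"][y:y+h,x:x+w],(w*5,h*5),interpolation=cv2.INTER_CUBIC)
save("b1.png",np.hstack([f(a,210,120,80,110),f(b,205,120,70,110)]))
# where eye front lower parts & tip should be
e=s['eef_pos']-[0,0,13.4]
print("scene eye",proj(a,e),"tip",proj(a,[536,-52.1,166]),"top",proj(b,e),proj(b,[536,-52.1,166]))
E
```

```text
time: 6.12
eef_pos: [489.5, -52.1, 175.4]
orientation: [[0.038, -0.002, 0.999], [-0.999, 0.001, 0.038], [-0.001, -1.0, -0.002]]
wrist_force: [-1.1, -0.1, -1.8]
opening: 24.2
[489.4832147  -52.05298622 175.42098565] [-1.07005631 -0.12923379 -1.82541517]
scene eye [[260.89747302 177.02360467]] tip [[252.39966608 185.08360754]] top [[238.55938759 205.33120157]] [[238.53150083 188.99901979]]
```

View pics/b1.png

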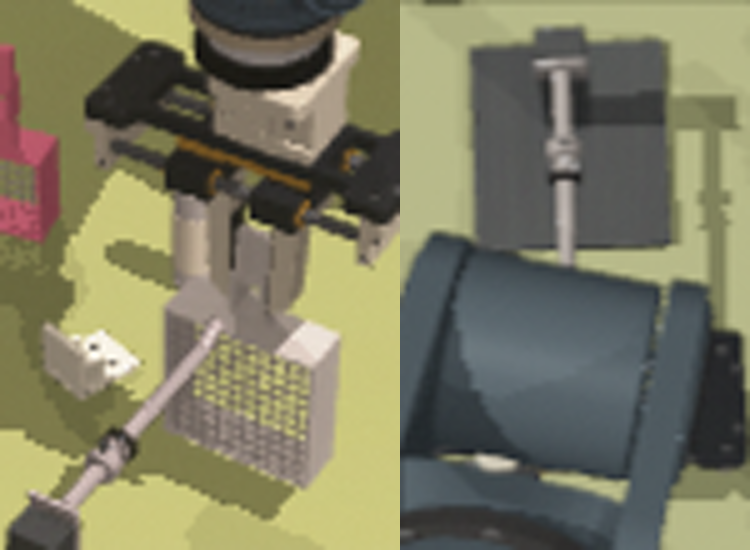

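In picture b1 the bar tip is at scene pixel (253,185) and the held eye is at (261,178). The projected estimates were (252.4,185.1) and (260.9,177.0), so they agree. I'll advance over the tip.

```bash
python3 -m handwheel '[[0,0,0,0,0,0.03,-1],[0,0,0,0,0,0.08,-1],[0,0,0,0,0,0.13,-1],[0,0,0,0,0,0.18,-1],[0,0,0,0,0,0.23,-1],[0,0,0,0,0,0.25,-1]]' 30; python3 -c "
from h import *
s=manip.read_state();print(s['eef_pos'],s['wrist_force'],s['moment'])"
```

```text
time: 6.98
eef_pos: [540.8, -51.3, 176.3]
orientation: [[0.037, -0.0, 0.999], [-0.999, 0.0, 0.037], [-0.0, -1.0, -0.0]]
wrist_force: [0.3, -0.0, -2.2]
opening: 23.8
[540.7672015  -51.25281364 176.3035989 ] [ 0.31454779 -0.02231594 -2.15115121] [0.04672644 0.04164396 0.02075545]
```

```bash
python3 -m handwheel '[[0,0,0,0,0,0.05,-1],[0,0,0,0,0,0.1,-1],[0,0,0,0,0,0.15,-1],[0,0,0,0,0,0.18,-1],[0,0,0,0,0,0.18,-1],[0,0,0,0,0.015,0.18,-1],[0,0,0,0,0.032,0.18,-1],[0,0,0,0,0.032,0.18,-1],[0,0,0,0,0.032,0.18,-1]]' 30; python3 -c "
from h import *
s=manip.read_state();print(s['eef_pos'],s['wrist_force'],s['moment'])"
```

```text
time: 8.1
eef_pos: [576.1, -50.0, 170.1]
orientation: [[0.037, 0.0, 0.999], [-0.999, 0.0, 0.037], [-0.0, -1.0, 0.0]]
wrist_force: [0.4, 0.8, -2.0]
opening: 23.9
[576.08860679 -49.96076297 170.07932875] [ 0.37418838  0.78892516 -2.04252519] [ 0.01672556 -0.02338515  0.00536896]
```

```bash
python3 -m handwheel '[[0,0,0,0.003,0,0.05,-1],[0,0,0,0.003,0,0.1,-1],[0,0,0,0.003,0,0.15,-1],[0,0,0,0.003,0,0.18,-1],[0,0,0,0.003,0,0.2,-1],[0,0,0,0.003,0,0.215,-1],[0,0,0,0.003,0,0.215,-1]]' 30; python3 -c "
from h import *
s=manip.read_state();print(s['eef_pos'],s['wrist_force'],s['moment'])"
```

```text
time: 8.98
eef_pos: [619.1, -48.9, 170.0]
orientation: [[0.037, -0.0, 0.999], [-0.999, -0.0, 0.037], [0.0, -1.0, -0.0]]
wrist_force: [-0.4, -0.3, -3.0]
opening: 24.0
[619.14979761 -48.92121278 170.03276552] [-0.35918476 -0.33988328 -2.96521372] [ 0.02963763 -0.0085611  -0.00367086]
```

```bash
python3 -m handwheel '[[0,0,0,0,0,0.01,-1],[0,0,0,0,0,0.02,-1],[0,0,0,0,0,0.02,-1]]' 30
```

```text
time: 9.35
eef_pos: [623.2, -48.7, 170.1]
orientation: [[0.037, 0.0, 0.999], [-0.999, 0.0, 0.037], [0.0, -1.0, 0.0]]
wrist_force: [-1.6, -0.3, -2.0]
opening: 23.6
```

```bash
python3 -m handwheel '[[0,0,0,0,0,0.01,-1],[0,0,0,0,0,0.01,-1]]' 30;  python3 -m handwheel '[[0,0,0,0,0,0.0,-1]]'|grep -E "pos|force"
```

```text
time: 9.6
eef_pos: [624.9, -48.7, 170.0]
orientation: [[0.037, -0.001, 0.999], [-0.999, 0.0, 0.037], [-0.0, -1.0, -0.001]]
wrist_force: [-1.9, 0.1, -1.6]
opening: 23.7
eef_pos: [624.9, -48.7, 170.0]
wrist_force: [-2.3, 0.6, -1.2]
```

```bash
python3 -m handwheel '[[0,0,0,0,0,0.01,-1],[0,0,0,0,0,0.01,-1]]' |grep -E "pos|force";  python3 -m handwheel '[[0,0,0,0,0,0.0,-1]]'|grep -E "pos|force"
```

```text
eef_pos: [626.7, -48.6, 169.9]
wrist_force: [-4.9, -1.0, -0.5]
eef_pos: [626.7, -48.6, 170.0]
wrist_force: [-6.1, -0.2, -0.3]
```

```bash
python3 -m handwheel '[[0,0,0,0,0,0.004,-1],[0,0,0,0,0,0.004,-1],[0,0,0,0,0,0.004,-1]]' |grep -E "pos|force";  python3 -m handwheel '[[0,0,0,0,0,0.0,-1]]'|grep -E "pos|force"
```

```text
eef_pos: [627.3, -48.6, 169.9]
wrist_force: [-6.5, -0.2, 1.0]
eef_pos: [627.3, -48.6, 169.9]
wrist_force: [-6.4, 0.6, 0.4]
```

```bash
python3 -m handwheel '[[0,0,0,0,0.007,0,-1],[0,0,0,0,0.013,0,-1],[0,0,0,0,0.013,-0.004,-1],[0,0,0,0,0.013,-0.004,-1]]' |grep -E "pos|force|time"
```

```text
time: 11.1
eef_pos: [626.7, -48.6, 167.3]
wrist_force: [-5.4, 0.3, -1.1]
```

```bash
python3 -m handwheel '[[0,0,0,0,0,0,-0.3],[0,0,0,0,0,0,0.3],[0,0,0,0,0,0,0.3],[0,0,0,0,0,0,0.3],[0,0,0,0,-0.1,0,0.3],[0,0,0,0,-0.25,0,0.3],[0,0,0,0,-0.45,0,0.3],[0,0,0,0,-0.45,0,0.3]]'
python3 - <<'E'
from h import *
a=snap("scene");b=snap("top");np.save("scene",a,allow_pickle=True);np.save("top",b,allow_pickle=True)
f=lambda s,x,y,w,h:cv2.resize(s["pixels"][y:y+h,x:x+w],(w*5,h*5),interpolation=cv2.INTER_CUBIC)
save("b2.png",f(a,170,130,130,120))
E
```

```text
time: 12.1
eef_pos: [628.3, -48.8, 260.6]
orientation: [[0.037, 0.006, 0.999], [-0.999, -0.001, 0.037], [0.001, -1.0, 0.006]]
wrist_force: [-0.5, -1.4, -0.2]
opening: 60.6
```

View pics/b2.png

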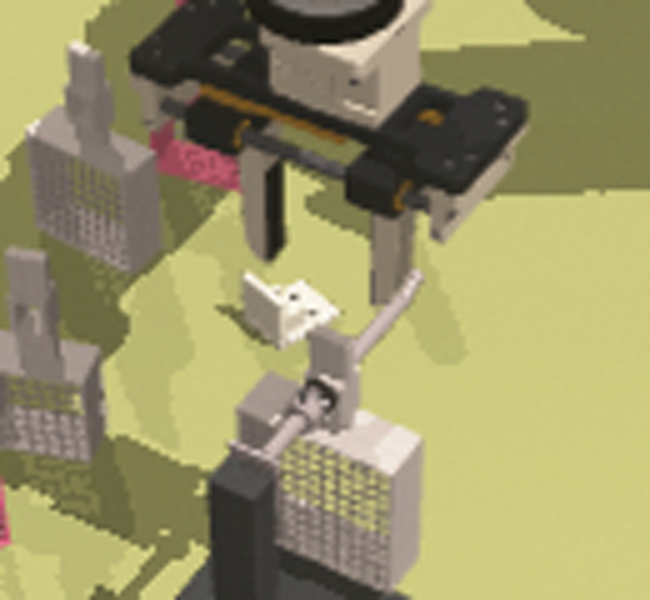

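The large sieve hangs on the bar against the buffer, which shows at (318,395) in b2. The medium sieve's tab top is at scene pixel (187,139.6), matching the predicted (186.7,139.1). I'll fetch the medium next.

```bash
python3 -m handwheel '[[0,0.028,0,0.3,0,-0.16,1],[0,0.028,0,0.6,0,-0.3,1],[0,0.028,0,0.93,0,-0.485,1],[0,0.028,0,0.93,0,-0.485,1],[0,0.028,0,0.93,0,-0.485,1]]' |grep -E "pos|ori|time"
```

```text
time: 12.82
eef_pos: [536.1, -239.1, 256.1]
orientation: [[-0.053, -0.002, 0.999], [-0.999, 0.001, -0.053], [-0.001, -1.0, -0.002]]
```

```bash
python3 -m handwheel '[[0,0,0,0.28,0,-0.19,1],[0,0,0,0.56,0,-0.388,1],[0,0,0,0.56,0,-0.388,1],[0,0,0,0.56,0.25,-0.388,1],[0,0,0,0.56,0.25,-0.388,1],[0,0,0,0.56,0.25,-0.388,1]]'
python3 - <<'E'
from h import *
s=manip.read_state();a=snap("scene")
t=s['eef_pos']; print(t,"tab top at this xy",proj(a,[t[0],t[1],156]))
save("c1.png",a["pixels"][110:200,150:250],5)
E
```

```text
time: 13.58
eef_pos: [455.0, -345.5, 208.5]
orientation: [[-0.049, 0.001, 0.999], [-0.999, -0.0, -0.049], [0.0, -1.0, 0.001]]
wrist_force: [0.5, -0.2, -0.1]
opening: 92.8
[ 455.03533379 -345.49176291  208.52351998] tab top at this xy [[187.28490081 139.34597256]]
```

View pics/c1.png

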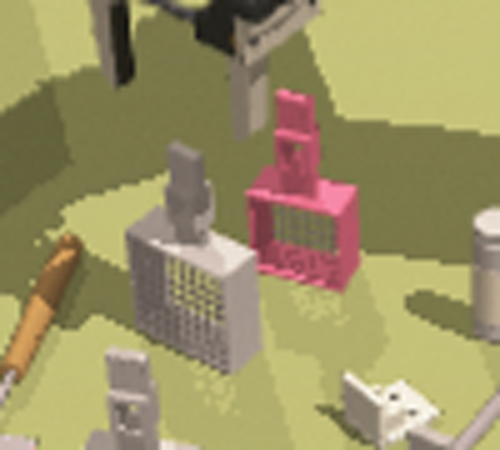

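```bash
python3 -m handwheel '[[0,0,0,0,0.2,0,1],[0,0,0,0,0.4,0,1],[0,0,0,0,0.4,0,0],[0,0,0,0,0.4,0,-1],[0,0,0,0,0.4,0,-1],[0,0,0,0,0.4,0,-1],[0,0,0,0,0.4,0,-1],[0,0,0,0,0.4,0,-1],[0,0,0,0,0.4,0,-1],[0,0,0,0,0.4,0,-1],[0,0,0,0,0.4,0,-1],[0,0,0,0,0.4,0,-1]]' 30; python3 -c "
from h import *
s=manip.read_state();print(s['eef_pos'],s['wrist_force'],s['opening'])"
```

```text
time: 15.12
eef_pos: [453.9, -346.0, 127.3]
orientation: [[-0.051, -0.0, 0.999], [-0.999, 0.0, -0.051], [-0.0, -1.0, -0.0]]
wrist_force: [0.1, 1.2, -1.3]
opening: 24.2
[ 453.86337827 -345.98601077  127.28289154] [ 0.14740123  1.16061897 -1.33749227] 24.185977530450366
```

```bash
python3 -m handwheel '[[0,0,0,0,-0.15,0,-1],[0,0,0,0,-0.35,0,-1],[0,0,0,-0.05,-0.49,0,-1],[0,-0.014,0,-0.25,-0.49,0,-1],[0,-0.028,0,-0.48,-0.49,0,-1],[0,-0.028,0,-0.7,-0.49,0,-1],[0,-0.028,0,-0.88,-0.49,0,-1],[0,-0.028,0,-0.95,-0.49,0,-1],[0,-0.028,0,-0.95,-0.49,0,-1]]'; python3 -c "
from h import *
s=manip.read_state();print(s['eef_pos'],s['orientation'][:,2],s['wrist_force'],s['opening'])"
```

```text
time: 16.25
eef_pos: [463.7, -156.2, 225.5]
orientation: [[0.038, 0.0, 0.999], [-0.999, -0.0, 0.038], [0.0, -1.0, 0.0]]
wrist_force: [-0.0, -0.4, -2.0]
opening: 24.2
[ 463.70690604 -156.17979324  225.52731528] [9.99262235e-01 3.84051355e-02 1.74481268e-04] [-0.04955429 -0.40769807 -1.99127925] 24.24509038131252
```

```bash
python3 -m handwheel '[[0,0,0,-0.12,0,0.04,-1],[0,0,0,-0.3,0,0.1,-1],[0,0,0,-0.44,0.05,0.14,-1],[0,0,0,-0.506,0.15,0.151,-1],[0,0,0,-0.506,0.246,0.151,-1],[0,0,0,-0.506,0.246,0.151,-1],[0,0,0,-0.506,0.246,0.151,-1]]'; python3 -c "
from h import *
s=manip.read_state();print(s['eef_pos'],s['orientation'][:,2],s['wrist_force'],s['opening'])"
```

```text
time: 17.12
eef_pos: [490.4, -54.9, 176.9]
orientation: [[0.036, 0.001, 0.999], [-0.999, -0.0, 0.036], [0.0, -1.0, 0.001]]
wrist_force: [-0.0, -0.4, -2.7]
opening: 24.0
[490.43975454 -54.87206621 176.87139997] [9.99334919e-01 3.64565576e-02 7.99459920e-04] [-0.02395327 -0.36111497 -2.68732319] 23.997201712226936
```

```bash
python3 -m handwheel '[[0,0,0,0,0,0.05,-1],[0,0,0,0,0,0.12,-1],[0,0,0,0,0,0.19,-1],[0,0,0,0,0,0.26,-1],[0,0,0,0,0,0.33,-1],[0,0,0,0,0,0.4,-1],[0,0,0,0,0,0.4,-1]]'; python3 -c "
from h import *
s=manip.read_state();print(s['eef_pos'],s['orientation'][:,2],s['wrist_force'],s['opening'])"
```

```text
time: 18.0
eef_pos: [570.7, -51.0, 176.0]
orientation: [[0.038, 0.0, 0.999], [-0.999, 0.0, 0.038], [-0.0, -1.0, 0.0]]
wrist_force: [-0.1, -0.9, -2.0]
opening: 23.6
[570.66582839 -50.99469091 176.02982287] [9.99295156e-01 3.75391374e-02 7.19148946e-05] [-0.08328417 -0.90421975 -1.98972207] 23.554598634120406
```

```bash
python3 -m handwheel '[[0,0,0,0,0.015,0,-1],[0,0,0,0,0.036,0,-1],[0,0,0,0,0.036,0.02,-1],[0,0,0,0,0.036,0.06,-1],[0,0,0,0,0.036,0.09,-1],[0,0,0,0,0.036,0.12,-1],[0,0,0,0,0.036,0.14,-1],[0,0,0,0,0.036,0.14,-1]]'
python3 - <<'E'
from h import *
s=manip.read_state();print(s['eef_pos'],s['wrist_force'],s['moment'])
a=snap("scene"); save("c2.png",a["pixels"][140:260,200:310],5)
E
```

```text
time: 19.0
eef_pos: [598.1, -50.0, 169.0]
orientation: [[0.037, -0.0, 0.999], [-0.999, 0.0, 0.037], [-0.0, -1.0, -0.0]]
wrist_force: [-0.2, -0.9, -1.6]
opening: 24.0
[598.09423581 -49.95069721 168.9607777 ] [-0.20344156 -0.91639313 -1.59151685] [ 0.01820621  0.0241049  -0.00852688]
```

View pics/c2.png

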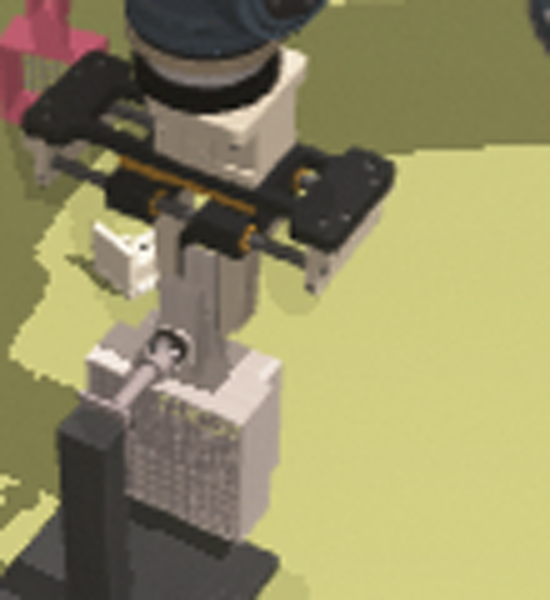

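Picture c2 shows the medium pan entering the mouth of the large one at about (240,370) in the crop, with no contact force. I'll go on in small steps.

```bash
python3 -m handwheel '[[0,0,0,0,0,0.01,-1],[0,0,0,0,0,0.02,-1],[0,0,0,0,0,0.02,-1]]' |grep -E "pos|force|time"
```

```text
time: 19.42
eef_pos: [602.0, -49.8, 169.0]
wrist_force: [-0.2, 0.1, -1.7]
```

```bash
python3 -m handwheel '[[0,0,0,0,0,0.01,-1],[0,0,0,0,0,0.01,-1],[0,0,0,0,0,0.01,-1]]' |grep -E "pos|force|time"
```

```text
time: 19.8
eef_pos: [603.6, -49.7, 168.9]
wrist_force: [-4.6, 0.2, -0.7]
```

```bash
python3 -m handwheel '[[0,0,0,0,0,0.008,-1],[0,0,0,0,0,0.008,-1],[0,0,0,0,0,0.008,-1]]' |grep -E "pos|force|time"
```

```text
time: 20.18
eef_pos: [604.9, -49.7, 168.9]
wrist_force: [-7.1, -0.3, 0.6]
```

```bash
python3 -m handwheel '[[0,0,0,0,0.004,0,-1],[0,0,0,0,0.008,0,-1],[0,0,0,0,0.008,-0.002,-1],[0,0,0,0,0.008,-0.002,-1]]' |grep -E "pos|force|time"
```

```text
time: 20.68
eef_pos: [604.9, -49.7, 167.4]
wrist_force: [-5.4, 0.4, 0.7]
```

```bash
python3 -m handwheel '[[0,0,0,0,0,0,-0.3],[0,0,0,0,0,0,0.3],[0,0,0,0,0,0,0.3],[0,0,0,0,0,0,0.3],[0,0,0,0,-0.1,0,0.3],[0,0,0,0,-0.25,0,0.3],[0,0,0,0,-0.45,0,0.3],[0,0,0,0,-0.45,0,0.3]]'
python3 - <<'E'
from h import *
a=snap("scene");b=snap("top");np.save("scene",a,allow_pickle=True);np.save("top",b,allow_pickle=True)
save("d1.png",np.hstack([cv2.resize(a["pixels"][165:255,205:275],None,fx=6,fy=6,interpolation=cv2.INTER_CUBIC),cv2.resize(a["pixels"][165:225,145:205],(360,540),interpolation=cv2.INTER_CUBIC)]))
E
```

```text
time: 21.68
eef_pos: [606.3, -49.9, 260.5]
orientation: [[0.037, 0.006, 0.999], [-0.999, -0.001, 0.037], [0.001, -1.0, 0.006]]
wrist_force: [-0.1, 1.0, -0.3]
opening: 60.5
```

View pics/d1.png

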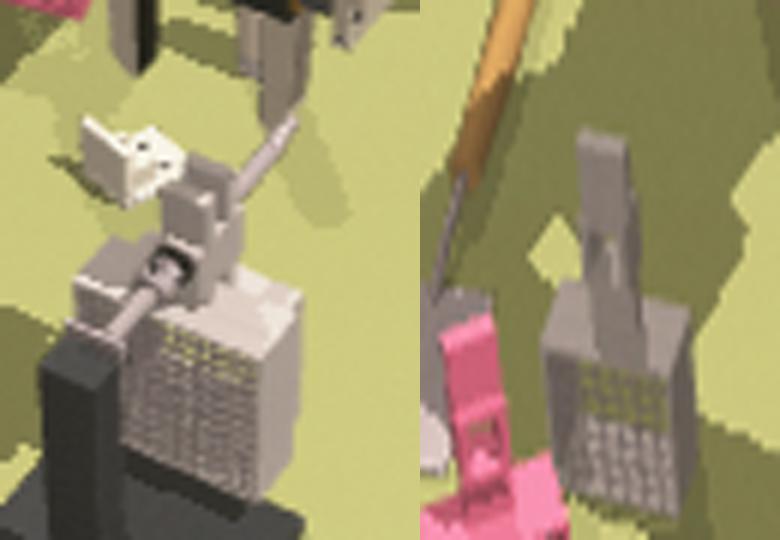

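In d1 both sieves hang with their eye blocks face to face. The tab tops are at (188,196) and (210,164) in the crop, which is about 20 mm apart along the bar. The small sieve's tab top at scene pixel (175.5,180) matches my estimate.

```bash
python3 -m handwheel '[[0,-0.03,0,0.25,0,0.005,0.5],[0,-0.08,0,0.55,0,0.01,0.5],[0,-0.1315,0,0.9,0,0.017,0.5],[0,-0.1315,0,0.9,0,0.017,0.5],[0,-0.1315,0,0.9,0,0.017,0.5]]'; python3 -c "
from h import *
s=manip.read_state();print(s['eef_pos'],s['orientation'].round(3).tolist())"
```

```text
time: 22.4
eef_pos: [614.8, -229.4, 256.1]
orientation: [[0.433, -0.002, 0.901], [-0.901, 0.001, 0.433], [-0.002, -1.0, -0.001]]
wrist_force: [0.4, 0.5, -0.1]
opening: 69.9
[ 614.78426636 -229.35335537  256.0515447 ] [[0.433, -0.002, 0.901], [-0.901, 0.001, 0.433], [-0.002, -1.0, -0.001]]
```

```bash
python3 -m handwheel '[[0,0,0,0.158,0,-0.038,0.5],[0,0,0,0.158,0,-0.038,0.5],[0,0,0,0.158,0.25,-0.038,0.5],[0,0,0,0.158,0.45,-0.038,0.5],[0,0,0,0.158,0.69,-0.038,0.5],[0,0,0,0.158,0.69,-0.038,0.5],[0,0,0,0.158,0.69,-0.038,0.5],[0,0,0,0.158,0.69,-0.038,-1],[0,0,0,0.158,0.69,-0.038,-1],[0,0,0,0.158,0.69,-0.038,-1],[0,0,0,0.158,0.69,-0.038,-1],[0,0,0,0.158,0.69,-0.038,-1],[0,0,0,0.158,0.69,-0.038,-1],[0,0,0,0.158,0.69,-0.038,-1]]' 30; python3 -c "
from h import *
s=manip.read_state();print(s['eef_pos'],s['wrist_force'],s['opening'])"
```

```text
time: 24.15
eef_pos: [622.1, -261.2, 119.3]
orientation: [[0.435, -0.0, 0.9], [-0.9, 0.0, 0.435], [-0.0, -1.0, -0.0]]
wrist_force: [-0.1, -0.7, -1.0]
opening: 24.1
[ 622.10073142 -261.23985438  119.34689462] [-0.12614983 -0.68517606 -1.01482429] 24.094463855320512
```

```bash
python3 -m handwheel '[[0,0,0,0,-0.15,0,-1],[0,0,0,0,-0.35,0,-1],[0,0,0,-0.03,-0.525,-0.01,-1],[0,0.04,0,-0.2,-0.525,-0.07,-1],[0,0.09,0,-0.4,-0.525,-0.14,-1],[0,0.1315,0,-0.6,-0.525,-0.21,-1],[0,0.1315,0,-0.734,-0.525,-0.256,-1],[0,0.1315,0,-0.734,-0.525,-0.256,-1],[0,0.1315,0,-0.734,-0.525,-0.256,-1]]'; python3 -c "
from h import *
s=manip.read_state();print(s['eef_pos'],s['orientation'][:,2],s['wrist_force'],s['opening'])"
```

```text
time: 25.28
eef_pos: [512.7, -151.8, 224.6]
orientation: [[0.037, 0.001, 0.999], [-0.999, -0.0, 0.037], [0.0, -1.0, 0.001]]
wrist_force: [0.3, 0.9, -2.1]
opening: 24.5
[ 512.65956809 -151.79630397  224.62724   ] [9.99297190e-01 3.74794501e-02 6.46218849e-04] [ 0.26279675  0.93162502 -2.11887271] 24.497013944461333
```

```bash
python3 -m handwheel '[[0,0,0,-0.12,0,-0.03,-1],[0,0,0,-0.3,0,-0.07,-1],[0,0,0,-0.44,0.05,-0.1,-1],[0,0,0,-0.49,0.15,-0.1,-1],[0,0,0,-0.49,0.24,-0.1,-1],[0,0,0,-0.49,0.24,-0.1,-1],[0,0,0,-0.49,0.24,-0.1,-1]]'; python3 -c "
from h import *
s=manip.read_state();print(s['eef_pos'],s['orientation'][:,2],s['wrist_force'],s['opening'])"
```

```text
time: 26.15
eef_pos: [489.1, -54.7, 176.9]
orientation: [[0.037, 0.001, 0.999], [-0.999, -0.0, 0.037], [0.0, -1.0, 0.001]]
wrist_force: [-0.6, 0.2, -0.2]
opening: 24.6
[489.11517971 -54.65296906 176.94037099] [9.99318869e-01 3.68975225e-02 6.09270957e-04] [-0.55776224  0.1537673  -0.19418745] 24.56099655875973
```

```bash
python3 -m handwheel '[[0,0,0,0,0,0.05,-1],[0,0,0,0,0,0.12,-1],[0,0,0,0,0,0.19,-1],[0,0,0,0,0,0.26,-1],[0,0,0,0,0,0.33,-1],[0,0,0,0,0,0.3725,-1],[0,0,0,0,0,0.3725,-1]]'; python3 -c "
from h import *
s=manip.read_state();print(s['eef_pos'],s['orientation'][:,2],s['wrist_force'],s['opening'])"
```

```text
time: 27.02
eef_pos: [563.3, -51.4, 176.2]
orientation: [[0.038, -0.0, 0.999], [-0.999, 0.0, 0.038], [-0.0, -1.0, -0.0]]
wrist_force: [-0.6, 0.0, -0.6]
opening: 24.6
[563.26164387 -51.35165863 176.24714846] [ 9.99296193e-01  3.75112241e-02 -1.64613954e-04] [-0.56671446  0.01149108 -0.62802681] 24.64906123490956
```

```bash
python3 -m handwheel '[[0,0,0,0,0.015,0,-1],[0,0,0,0,0.036,0,-1],[0,0,0,0,0.036,0,-1],[0,0,0,0,0.036,0.02,-1],[0,0,0,0,0.036,0.02,-1]]'
python3 - <<'E'
from h import *
s=manip.read_state();print(s['eef_pos'],s['wrist_force'],s['moment'])
a=snap("scene"); save("e1.png",a["pixels"][140:260,200:310],5)
E
```

```text
time: 27.65
eef_pos: [567.3, -51.2, 169.4]
orientation: [[0.037, 0.0, 0.999], [-0.999, -0.0, 0.037], [0.0, -1.0, 0.0]]
wrist_force: [0.1, -0.3, -1.3]
opening: 24.8
[567.27018669 -51.24977336 169.38817644] [ 0.07134575 -0.29396381 -1.34070475] [-0.0392076   0.07275049  0.0419906 ]
```

View pics/e1.png

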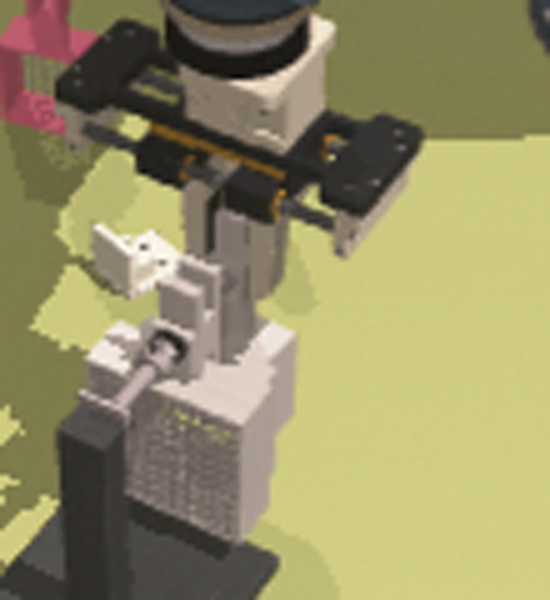

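In e1 the small sieve is over the bar, just short of the medium one's mouth, and nothing is touching. I'll continue.

```bash
python3 -m handwheel '[[0,0,0,0,0,0.015,-1],[0,0,0,0,0,0.03,-1],[0,0,0,0,0,0.045,-1],[0,0,0,0,0,0.045,-1]]'|grep -E "pos|force|time|open"
```

```text
time: 28.2
eef_pos: [576.1, -50.9, 169.2]
wrist_force: [-0.5, -0.6, -1.0]
opening: 24.5
```

```bash
python3 -m handwheel '[[0,0,0,0,0,0.01,-1],[0,0,0,0,0,0.015,-1],[0,0,0,0,0,0.015,-1]]' |grep -E "pos|force|time"
```

```text
time: 28.58
eef_pos: [578.9, -50.8, 169.2]
wrist_force: [-0.4, 0.5, -1.1]
```

```bash
python3 -m handwheel '[[0,0,0,0,0,0.01,-1],[0,0,0,0,0,0.01,-1],[0,0,0,0,0,0.01,-1]]' |grep -E "pos|force|time|open"
```

```text
time: 28.95
eef_pos: [580.9, -50.7, 169.2]
wrist_force: [-0.3, 0.5, -1.9]
opening: 24.5
```

```bash
python3 -m handwheel '[[0,0,0,0,0,0.01,-1],[0,0,0,0,0,0.01,-1],[0,0,0,0,0,0.01,-1]]' |grep -E "pos|force|time|open"
```

```text
time: 29.32
eef_pos: [582.9, -50.7, 169.2]
wrist_force: [0.3, -0.9, -0.6]
opening: 24.8
```

```bash
python3 -m handwheel '[[0,0,0,0,0,0.007,-1],[0,0,0,0,0,0.007,-1],[0,0,0,0,0,0.007,-1]]' |grep -E "pos|force|time|open"
```

```text
time: 29.7
eef_pos: [584.3, -50.6, 169.2]
wrist_force: [-0.7, 0.1, -0.8]
opening: 24.8
```

```bash
python3 -m handwheel '[[0,0,0,0,0,0.008,-1],[0,0,0,0,0,0.008,-1],[0,0,0,0,0,0.008,-1]]' |grep -E "pos|force|time|open"
```

```text
time: 30.08
eef_pos: [585.4, -50.5, 169.0]
wrist_force: [-4.9, 0.7, -0.7]
opening: 24.5
```

```bash
python3 -m handwheel '[[0,0,0,0,0,0.007,-1],[0,0,0,0,0,0.007,-1],[0,0,0,0,0,0.007,-1]]' |grep -E "pos|force|time|open"
```

```text
time: 30.45
eef_pos: [586.8, -50.4, 169.0]
wrist_force: [-6.1, 0.9, -0.3]
opening: 24.3
```

```bash
python3 -m handwheel '[[0,0,0,0,0,0.005,-1],[0,0,0,0,0,0.005,-1],[0,0,0,0,0,0.005,-1],[0,0,0,0,0,0.005,-1]]' |grep -E "pos|force|time|open"; python3 -c "
from h import *
s=manip.read_state();print(s['eef_pos'],s['wrist_force'],s['opening'])"
```

```text
time: 30.95
eef_pos: [587.6, -50.4, 169.0]
wrist_force: [-6.4, 0.2, -0.1]
opening: 24.0
[587.56261887 -50.38262279 168.96354155] [-6.40737351  0.20002629 -0.07791478] 23.988872753576597
```

```bash
python3 -m handwheel '[[0,0,0,0,0,0.004,-1],[0,0,0,0,0,0.004,-1],[0,0,0,0,0,0.004,-1]]' |grep -E "pos|force|time|open"; python3 -m handwheel '[[0,0,0,0,0,0,-1]]' |grep -E "pos|force|time|open"
```

```text
time: 31.32
eef_pos: [588.2, -50.3, 168.9]
wrist_force: [-7.3, 0.5, 1.1]
opening: 23.8
time: 31.45
eef_pos: [588.2, -50.3, 168.9]
wrist_force: [-7.9, -0.3, 1.0]
opening: 23.8
```

```bash
python3 -m handwheel '[[0,0,0,0,0.004,0,-1],[0,0,0,0,0.008,0,-1],[0,0,0,0,0.008,-0.002,-1],[0,0,0,0,0.008,-0.002,-1]]' |grep -E "pos|force|time"
```

```text
time: 31.95
eef_pos: [588.4, -50.4, 167.7]
wrist_force: [-5.3, 0.5, 0.5]
```

```bash
python3 -m handwheel '[[0,0,0,0,0,0,-0.3],[0,0,0,0,0,0,0.3],[0,0,0,0,0,0,0.3],[0,0,0,0,0,0,0.3],[0,0,0,0,-0.1,0,0.3],[0,0,0,0,-0.25,0,0.3],[0,0,0,0,-0.45,0,0.3],[0,0,0,0,-0.45,-0.2,0.3],[0,0,0,0,-0.45,-0.4,0.3],[0,0,0,0,-0.45,-0.6,0.3],[0,0,0,0,-0.45,-0.8,0.3],[0,0,0,0,-0.45,-0.8,0.3]]'
python3 - <<'E'
from h import *
a=snap("scene");b=snap("top")
f=lambda s,x,y,w,h:cv2.resize(s["pixels"][y:y+h,x:x+w],(w*6,h*6),interpolation=cv2.INTER_CUBIC)
save("f1.png",np.hstack([f(a,205,165,66,90),f(b,208,125,66,90)]))
E
```

```text
time: 33.45
eef_pos: [427.3, -56.4, 258.0]
orientation: [[0.037, 0.0, 0.999], [-0.999, -0.0, 0.037], [0.0, -1.0, 0.0]]
wrist_force: [0.5, 0.2, 0.4]
opening: 60.2
```

View pics/f1.png

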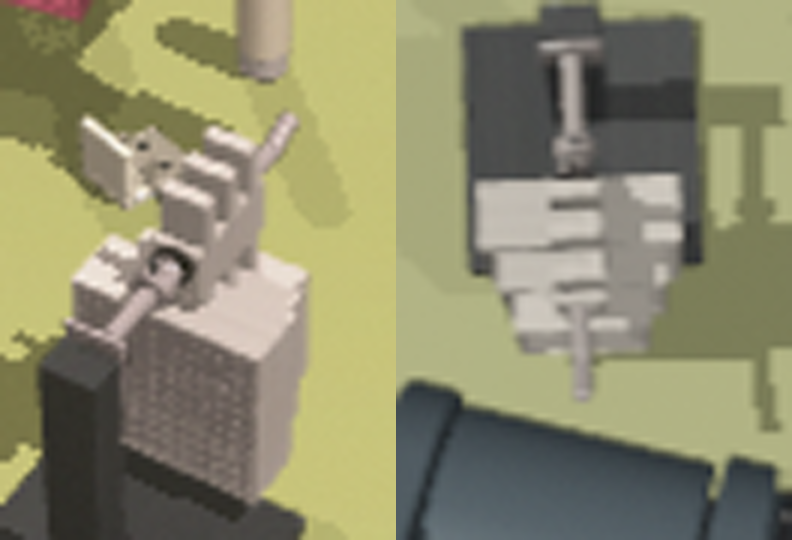

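Picture f1 shows all three sieves nested and upright. The top-view tabs are at (575,202), (578,247) and (580,290), which is about 20 mm apart, and the back eye block meets the buffer at (575,170). I'll hand in.

```bash
python3 -c "
from rig import manip
print(manip.read_state()['time']); print(manip.close_job())"
```

```text
33.55
the job is handed in; nothing more can be done
None
```

All three sieves hang on the bar, large at the back, then medium, then small, each nested in the one before. I handed the job in at 33.6 s of the 72 s; it reports no verdict.

- **Pressing:** I pushed each sieve by its own held handle. The wrist readings at the end of each press were about 6.5 N for the large, 7.1 N for the medium and 7.3–7.9 N for the small, none above 8 N. I then lowered each sieve onto the bar and released it.
- **Last picture:** The sieves are upright, with the handle tabs about 20 mm apart by pixel measure. The large eye block is against the buffer. The bracket in view looked unmoved; I did not check the other bystanders again.
- **Readings that did not quite agree:**
  - The wrist force is noisy by about 1 N, so the stop force itself is inferred, not measured.
  - While carrying the small sieve the gripper opening read up to 24.8 mm instead of 24. This suggests it sat slightly skewed until it squared up when pressed.
  - The medium met the large about 22 mm in front of the large's gripped position, not 20 mm. I put this down to where each handle was held.
- **Pictures:** I viewed 13, three past the budget of 10.

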